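# Line up two lids in a square

### The job

Line up the two cream lids that lie in front of the L-shaped aluminium square, between it and the robot: both resting against its long fence, one of them also right up against the short stop at the left end, and the other touching that first lid, so they stand in a close row in the corner. Only push them with the fingers, flat over the table top, without ever picking one up or tipping it. Leave everything else where it is.

Things in the scene. Friction and masses are not known exactly. Their poses are not given: they have to be found in the camera images.
- square: L-shaped aluminium square, fixed, screwed down, turned up to 0.2 rad; bars 20 mm high, 16 thick. Origin: inside corner at table height. Long fence: 340 mm from the corner along its -y (to the right), inner face x = 0 facing the robot (-x). Short stop: 130 mm from the corner along -x (towards the robot), inner face y = 0 facing -y
- lid_a: round cream moulded lid, 112 mm across, 12 mm high (acts as a plain disc of radius 55 mm), 15 to 35 g, lying flat on the table on the robot's side of the square; origin at the centre of its underside, z up. Of the two it starts nearer the short stop; either lid may take either place in the row
- lid_b: round cream moulded lid, 112 mm across, 12 mm high (acts as a plain disc of radius 55 mm), 15 to 35 g, lying flat on the table on the robot's side of the square; origin at the centre of its underside, z up. Of the two it starts farther from the short stop, to the right of the other
- stopper: tan figure-shaped stopper, 38x48x59 mm, standing just in front of the near end of the short stop; origin at the centre of its underside. A bystander: leave it alone.
- small_box: small kraft box 34x46x56 mm, standing to the right of the lids; origin at the centre of its underside. A bystander: leave it alone.
- marker: pink felt marker, 128x13x15 mm, lying to the left of the short stop; origin under its middle, x along the barrel. A bystander: leave it alone.
- roll: kraft tape roll 111 mm across, 28 mm high, on the left; origin at the centre of its underside. A bystander: leave it alone.
- dish: cream half egg-shell dish with zig-zag rim, 118x112x60 mm, on the left; origin at the centre of its underside. A bystander: leave it alone.
Not all that is in view belongs to the job. What is shaped like the lid_b but turquoise is not meant.

How it is judged:
By the outcome, as a careful person would: the job done as asked, in the order asked, and still so for the second after the job is handed in, with the robot touching nothing.
It also fails if it takes over 58 s, if anything falls off the work surface, if the arm or the gripper's body presses on something with over 40 N, if the wrist force passes 120 N, or if a joint passes its speed limit or range.

### The arm

A 6-joint arm with a two-finger parallel gripper is mounted at the origin on a cart in front of the work surface, level with it; the furniture and walls round the work are solid. World frame = base frame: x ahead of the robot, y to its left, z up, the work surface at z = 0. Lengths are in m, angles in degrees, forces in N, time in s.
With the tool pointing down it reaches from about 0.25 to 0.775 m from the base axis. Payload 4 kg.
Tool frame: the origin (TCP) lies on the mounting face of the last link; the fingertips stand 173 mm ahead of it and the grasp point (between the pads) lies 155 mm ahead of it; z points along the fingers, y is the line along which they close (so a half turn about z gives the same grasp; the last joint's range is limited). The gripper opens to 85 mm and grips with 20 to 120 N. Pads are 22 mm wide; open, the fingers measure 114 mm over their backs; the gripper's body (76 mm by 85 mm) begins 54 mm behind the grasp point. The pads swing forward as they close: fully open they stand 13 mm farther back than shut.
Start: joints at [-70.537, 4.996, 78.535, -0, 96.463, -5.907], TCP at [0.236, -0.497, 0.405] pointing down, gripper open.
Joint ranges: [-177.83, 177.83], [-43.37, 116.18], [15.69, 146.23], [-61.86, 241.86], [9.47, 152.12], [-147.06, 147.06]. Speed limits (degrees/s): [159.86, 159.86, 180, 180, 180, 180].

### API

Orientations are given as [roll, pitch, yaw] about the fixed x, y, z axes, in that order (R = Rz(yaw) Ry(pitch) Rx(roll)).
In Python, from workcell import manip gives the robot as it stands.
- The arm moves only by the tool servo_tool, never from a script. Its argument "increments" is a list that holds one entry, the list of rows, each a list of 5 numbers: the closure, from 0 (fully open) to 1 (shut), then the shift along the tool's x, y, z in mm, then the turn about the tool's z in degrees. In form: [[[grip, dx, dy, dz, twist], ...]]. A call has 1 to 20 rows; each row shifts and turns the commanded pose from where the row before left it, along the tool's axes as they then stand; what a row does not reach is not made up. A row lasts 1/10 s, in which the tool goes at most 50 mm and 8.59 degrees, less where a joint would pass 70% of its speed; a pose out of reach is approached as far as the arm can. A call with a gripper value outside its range is refused whole. The fingers move at their own pace and stop on an object; "squeeze" is the grip in N (left out, the last holds). Time passes only in rows, so rows that do not move let the fingers close. It gives the time, the measured TCP pose, the force, the opening and the grip force at its end, in the units of the state.
- manip.read_state(): the state, without advancing time (a new reading comes with each control period).
- manip.camera(name): name is "scene" or "side" or "wrist"; returns the picture (480x640x3 uint8, red, green, blue); there is no depth.
- manip.calibration(name): a dict with "fx", "fy", "cx", "cy" (pixels), "pose" (4x4, takes a point from camera to world coordinates). Camera axes: x right, y up, looking along -z (the intrinsics and any distortion apply to the point x, -y, -z); pixel columns grow to the right and rows downward; lengths in m; the calibration is good to about 2 mm. A picture is of the moment at which its call begins: read the wrist's pose just before it. calibration takes no time and is no camera call; for the wrist camera it gives the pose at the moment of the call.
- manip.close_job(): hands the job in; it is judged then, once.
The state is a dict: "t": time; "q": joint angles; "joint_velocities": joint speeds; "tau": joint torques, N m; "tcp_pos": TCP position; "tool_rot": TCP orientation; "contact_force": force on the tool from outside, world axes, zero at the start; "torque": the same for the moment, N m; "width": opening from 0.0 (shut) to 1.0 (fully open); "gripper_force": force on a finger pad.
Only numpy, scipy, OpenCV 4.12 (cv2) and the standard library are available. Lean on these libraries where they do the work, as an engineer would, in place of code of your own. Each camera call takes 0.05 s, during which the arm holds its last target. There are 200 camera calls.

## Working session

There is one attempt and no reset: what is moved stays moved. The work goes in short steps, Python scripts to look and compute and a tool call to move; the robot and the scene stay as the last step left them, time stands still between calls to the robot, and variables do not carry over. Pictures are saved under pics/ and viewed, at most 10 in all, crops included, and the job is handed in when it is done.

Besides the shell and the picture viewer there is one more tool, called after ">>>" as a command line: name --argument value ..., lists and objects as JSON in quotes. servo_tool: Moves the arm, as the interface text tells. Its arguments: {"type":"object","properties":{"increments":{"type":"array"},"squeeze":{"type":"number"}},"required":["increments"]}

```bash
mkdir -p pics
python3 - <<'E'
from workcell import manip
import cv2
for n in("scene","side"):
    im=manip.camera(n); cv2.imwrite(f"pics/{n}0.png",im[:,:,::-1])
    c=manip.calibration(n); print(n,c)
s=manip.read_state(); print(s)
E
```

```text
scene {'fx': 535.0667606977826, 'fy': 535.0667606977826, 'cx': 320.9125766981779, 'cy': 242.7094609217823, 'pose': array([[-0.51052474,  0.46929871, -0.72050206, -0.4445948 ],
       [-0.85975755, -0.26547462,  0.43627994,  0.58614904],
       [ 0.0134706 ,  0.84218879,  0.53901446,  0.76290365],
       [ 0.        ,  0.        ,  0.        ,  1.        ]])}
side {'fx': 522.7753027460694, 'fy': 522.7753027460694, 'cx': 321.8989455759867, 'cy': 244.09045854437986, 'pose': array([[ 0.91468375,  0.27912247, -0.29230855,  0.02171846],
       [-0.4038928 ,  0.60445581, -0.68666133, -1.20269131],
       [-0.014975  ,  0.74613927,  0.66562146,  1.17040879],
       [ 0.        ,  0.        ,  0.        ,  1.        ]])}
{'t': 0.1, 'q': array([-7.05365667e+01,  5.03581338e+00,  7.86173629e+01,  1.37167145e-04,
        9.64643583e+01, -5.90501726e+00]), 'joint_velocities': array([ 0.07929814, -0.09009054, -0.25373257, -0.0564078 ,  0.01786668,
        0.02298268]), 'tau': array([ 2.16429646e-03, -3.53015828e+01, -3.14219034e+01, -1.82026356e-04,
        7.92527891e-03,  1.15467461e-05]), 'tcp_pos': array([ 0.23561936, -0.49685413,  0.40363556]), 'tool_rot': array([-1.79883103e+02, -1.22275078e-02,  2.53684534e+01]), 'contact_force': array([-0.81521051, -0.62286218,  0.96196242]), 'torque': array([ 0.02474477, -0.02257103,  0.02102313]), 'gripper_force': 0.0, 'width': 0.9985998990722675}
```

View pics/scene0.png

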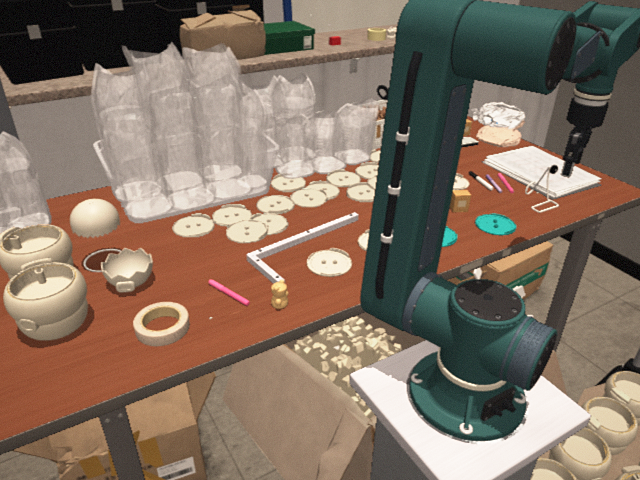

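View pics/side0.png

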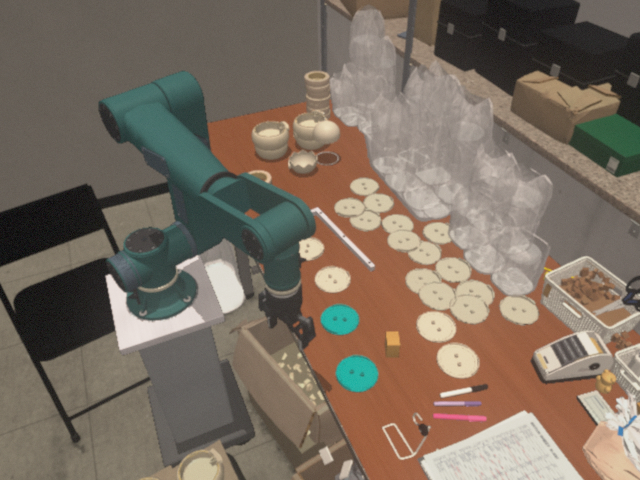

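The scene view shows the square's corner at about (250,257), lid_a at (329,262) and the stopper at (280,295). In the side view lid_a is at (311,249), lid_b at (332,279), the fence runs from (313,209) to (373,267), and the turquoise decoys are at (340,320) and (357,373).

```bash
cat > h.py <<'E'
import numpy as np, cv2
from workcell import manip
def ray(n,uv,z,c=None):
    c=c or manip.calibration(n); P=c["pose"]; uv=np.atleast_2d(np.array(uv,float))
    d=np.c_[(uv[:,0]-c["cx"])/c["fx"],-(uv[:,1]-c["cy"])/c["fy"],-np.ones(len(uv))]@P[:3,:3].T
    o=P[:3,3]; return (o+d*((z-o[2])/d[:,2])[:,None])[:,:2]
def blobs(n,im,z,amin=60,box=None):
    hsv=cv2.cvtColor(im,cv2.COLOR_RGB2HSV)
    m=((hsv[:,:,2]>125)&(hsv[:,:,1]<95)).astype(np.uint8)
    if box: k=np.zeros_like(m); x0,y0,x1,y1=box; k[y0:y1,x0:x1]=1; m*=k
    cs,_=cv2.findContours(m,cv2.RETR_EXTERNAL,cv2.CHAIN_APPROX_NONE); out=[]
    for c in cs:
        if cv2.contourArea(c)<amin: continue
        p=ray(n,c[:,0,:],z).astype(np.float32); (x,y),r=cv2.minEnclosingCircle(p)
        out.append((c,x,y,r))
    return m,out
E
python3 - <<'E'
from h import *
a=cv2.imread("pics/scene0.png"); b=cv2.imread("pics/side0.png")
for n,im,box in(("scene",a,(235,200,375,290)),("side",b,(290,195,385,300))):
    m,o=blobs(n,im[:,:,::-1].copy(),.012,box=box)
    for c,x,y,r in o: print(n,cv2.boundingRect(c),round(x,4),round(y,4),round(r,4),ray(n,cv2.minAreaRect(c)[0],.012))
ca=cv2.resize(a[200:310,235:375],None,fx=4,fy=4,interpolation=cv2.INTER_CUBIC)
cb=cv2.resize(b[190:300,290:390],None,fx=4,fy=4,interpolation=cv2.INTER_CUBIC)
H=max(ca.shape[0],cb.shape[0])
o=np.hstack([ca,cb]);o=cv2.resize(o,None,fx=800/o.shape[1],fy=800/o.shape[1]);print(o.shape);cv2.imwrite("pics/crop0.png",o)
E
```

```text
scene (307, 248, 45, 29) 0.4764 0.0035 0.0624 [[0.47345221 0.00605343]]
scene (358, 229, 12, 22) 0.5141 -0.1364 0.0529 [[ 0.52005152 -0.12715741]]
scene (246, 212, 113, 71) 0.5603 -0.0128 0.1993 [[0.54552885 0.02588252]]
scene (235, 200, 92, 43) 0.7181 0.0076 0.1669 [[0.7104244  0.01893489]]
side (315, 266, 36, 27) 0.4941 -0.1683 0.0581 [[ 0.49465951 -0.16994453]]
side (299, 237, 25, 24) 0.4837 -0.0086 0.0571 [[ 0.48895167 -0.01257919]]
side (310, 207, 65, 65) 0.6042 -0.0006 0.1885 [[ 0.60746539 -0.00928071]]
side (334, 195, 51, 37) 0.7447 0.089 0.1199 [[0.71757746 0.08906466]]
(367, 800, 3)
```

View pics/crop0.png

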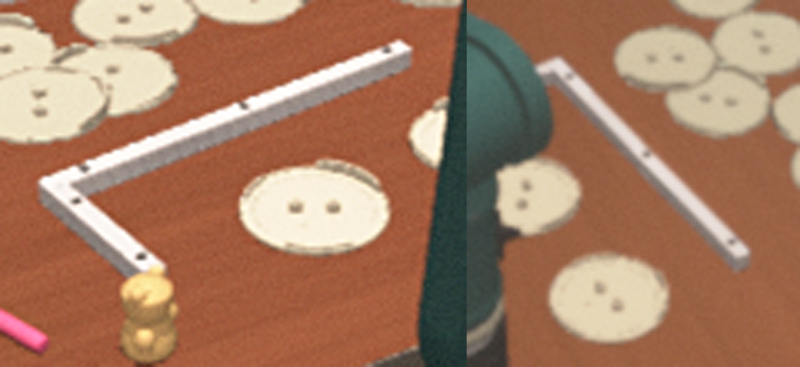

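The crop shows the fence's three screw heads, the stop's two screws, lid_a whole and lid_b partly hidden in the scene view. The screws lie on the bars' midlines, so I'll compute the square from them.

Run:
```python
from h import *
k=10/3
sc=np.array([(85,168),(243,105),(387,49),(76,201),(141,257)])/k+[235,200]
sd=(np.array([(570,76),(646,154),(732,241)])-[466.7,0])/k+[290,190]
A=ray("scene",sc,.02);B=ray("side",sd,.02);print(A.round(4),B.round(4))
for F in(A[:3],B):
    d=F[2]-F[0]; th=np.arctan2(d[0],-d[1]); print("theta",np.degrees(th))
s=np.array([(330,166+44),(329,262)])
c=manip.calibration("wrist");print(c["pose"].round(3),c["fx"])
```

```text
[[ 0.5924  0.1353]
 [ 0.6131 -0.0133]
 [ 0.6322 -0.1635]
 [ 0.5558  0.1598]
 [ 0.4705  0.1497]] [[ 0.5913  0.1378]
 [ 0.6098 -0.0103]
 [ 0.6294 -0.1589]]
theta 7.589531278116738
theta 7.312972750033794
[[ 0.429  0.86   0.275  0.304]
 [-0.903  0.409  0.128 -0.463]
 [-0.002 -0.303  0.953  0.374]
 [ 0.     0.     0.     1.   ]] 382.1997880966043
```

>>> servo_tool --increments '[[[0,20,-13,0,0],[0,35,-23,0,0],[0,36,-24,0,0],[0,36,-24,0,0],[0,36,-24,0,0],[0,36,-24,0,0],[0,36,-24,0,0],[0,36,-24,0,0],[0,36,-24,0,0],[0,36,-24,0,0],[0,36,-24,0,0],[0,36,-24,0,0],[0,16,-9,0,6],[0,0,0,0,6],[0,0,0,0,6],[0,0,0,0,0],[0,0,0,0,0]]]'

```text
t: 1.8
tcp_pos: [0.5029, -0.0548, 0.4043]
tool_rot: [-180.0, 0.0, 7.5]
contact_force: [0.5, -0.1, 0.2]
width: 1.003
gripper_force: 0.0
```

Run:
```python
from h import *
s=manip.read_state();c=manip.calibration("wrist");im=manip.camera("wrist");np.save("w1.npy",im)
cv2.imwrite("pics/w1.png",im[:,:,::-1]);import pickle;pickle.dump(c,open("w1.pkl","wb"))
print(s["t"],s["tcp_pos"],s["tool_rot"],s["contact_force"]); print(c)
```

```text
1.8 [ 0.50288986 -0.05478208  0.40428067] [-1.79987850e+02  4.57764806e-02  7.49111354e+00] [ 0.48775213 -0.0925075   0.21197286]
{'fx': 382.1997880966043, 'fy': 382.1997880966043, 'cx': 320.66014395352073, 'cy': 236.6276470691508, 'pose': array([[ 1.30935874e-01,  9.44414412e-01,  3.01557979e-01,
         5.78152042e-01],
       [-9.91390824e-01,  1.24785625e-01,  3.96583153e-02,
        -4.43358793e-02],
       [-1.76216376e-04, -3.04154510e-01,  9.52622697e-01,
         3.74201324e-01],
       [ 0.00000000e+00,  0.00000000e+00,  0.00000000e+00,
         1.00000000e+00]])}
```

View pics/w1.png

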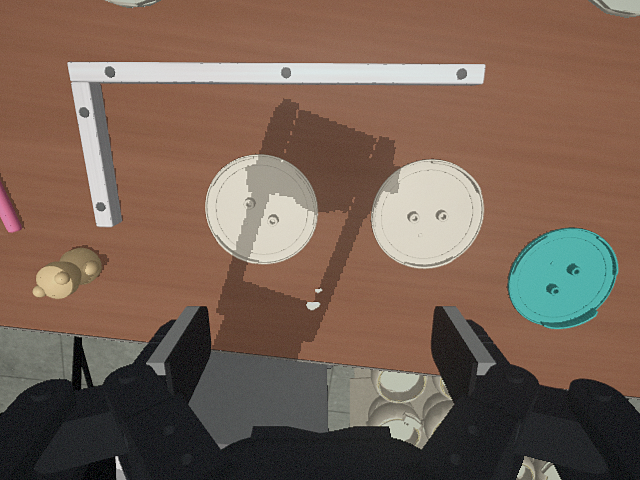

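The wrist view shows the square (screws at (110,72), (286,72), (461,74), (84,112), (101,206)), lid_a at about (261,209), lid_b at (428,213), and a turquoise decoy at (563,278). The stopper is at (65,275).

```bash
cat >> h.py <<'E'
def lids(im,c,boxes):
    R=[]
    for (u,v) in boxes:  # ellipse of hull of cream pixels grown around the seed
        lab=cv2.cvtColor(im,cv2.COLOR_RGB2LAB).astype(int)
        m=(((lab[:,:,1]-128)<9)).astype(np.uint8); k=np.zeros_like(m); cv2.circle(k,(u,v),64,1,-1); m*=k
        m=cv2.morphologyEx(m,cv2.MORPH_OPEN,np.ones((3,3)))
        cs,_=cv2.findContours(m,cv2.RETR_EXTERNAL,cv2.CHAIN_APPROX_NONE); q=max(cs,key=cv2.contourArea)
        p=ray("wrist",cv2.convexHull(q)[:,0,:],.010,c).astype(np.float32)
        x,y,r=np.r_[cv2.minEnclosingCircle(p)[0],cv2.minEnclosingCircle(p)[1]]
        R.append((x,y,r,cv2.fitEllipse(q)))
    return R
def sq(p,O,th):
    R=np.array([[np.cos(th),-np.sin(th)],[np.sin(th),np.cos(th)]]); return (np.atleast_2d(p)-O)@R
E
python3 - <<'E'
from h import *
import pickle
c=pickle.load(open("w1.pkl","rb"));im=np.load("w1.npy")
S=ray("wrist",[(110,72),(286,72),(461,74),(84,112),(101,206)],.02,c)
d=S[2]-S[0];e=S[3]-S[4];th=np.arctan2(d[0],-d[1]);print(S.round(4),np.degrees(th),np.degrees(np.arctan2(e[1],e[0])))
x=np.array([np.cos(th),np.sin(th)]);y=np.array([-np.sin(th),np.cos(th)])
O=x*((S[:3]@x).mean()-.008)+y*((S[3:]@y).mean()-.008);print("O",O)
L=lids(im,c,[(261,209),(428,213)])
for l in L: print(l, sq(l[:2],O,th), sq(ray("wrist",l[3][0],.010,c),O,th))
print("turq/stopper",ray("wrist",[(563,278),(85,265)],.01,c), sq(ray("wrist",[(563,278),(85,265)],.01,c),O,th))
print("box side",ray("side",[(392,352)],.0))
E
```

```text
[[ 0.589   0.1389]
 [ 0.6087 -0.0103]
 [ 0.6267 -0.1591]
 [ 0.553   0.1628]
 [ 0.469   0.1515]] 7.221176084881551 7.631707249034265
O [0.57878673 0.15765661]
(np.float64(0.4808190166950226), np.float64(0.0014244472840800881), np.float64(0.055972542613744736), ((261.1717529296875, 208.84837341308594), (108.4504165649414, 113.53843688964844), 117.89488220214844)) [[-0.11682903 -0.14267845]] [[-0.11410335 -0.14255236]]
(np.float64(0.49769169092178345), np.float64(-0.16018398106098175), np.float64(0.05620808154344559), ((427.0718078613281, 213.30157470703125), (106.13782501220703, 115.31591033935547), 56.35148239135742)) [[-0.12040435 -0.30512594]] [[-0.11772057 -0.30513576]]
turq/stopper [[ 0.45114352 -0.31428579]
 [ 0.40097357  0.17590723]] [[-0.1859539  -0.45215436]
 [-0.1741087   0.04045696]]
box side [[ 0.53074805 -0.4794424 ]]
```

>>> servo_tool --increments '[[[0,-25,-4,0,0],[0,-24,-4,0,0],[0,0,0,25,-8],[0,0,0,25,-8],[0,0,0,25,-8],[0,0,0,25,-8],[0,0,0,25,-8],[0,0,0,25,-8],[0,0,0,25,-7.2],[0,0,0,25,0],[0,0,0,20,0],[0,0,0,0,0],[0,0,0,0,0]]]'

```text
t: 3.15
tcp_pos: [0.4534, -0.0533, 0.1849]
tool_rot: [-180.0, 0.0, 62.6]
contact_force: [1.0, 0.1, 0.5]
width: 0.997
gripper_force: 0.0
```

>>> servo_tool --increments '[[[0,0,0,12,0],[0,0,0,8,0],[0,0,0,0,0],[0,8,0,0,0],[0,8,0,0,0],[0,10,0,0,0],[0,12,0,0,0],[0,12,0,0,0],[0,12,0,0,0],[0,12,0,0,0],[0,12,0,0,0],[0,10,0,0,0],[0,8,0,0,0],[0,5,0,0,0],[0,3,0,0,0],[0,0,0,0,0],[0,0,0,0,0]]]'

```text
t: 4.85
tcp_pos: [0.5048, 0.0461, 0.1646]
tool_rot: [-180.0, 0.0, 62.6]
contact_force: [-0.3, -0.8, -0.1]
width: 1.0
gripper_force: 0.0
```

Run:
```python
from h import *
c=manip.calibration("wrist");im=manip.camera("wrist");cv2.imwrite("pics/w2.png",im[:,:,::-1])
```

```text
(no output)
```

View pics/w2.png

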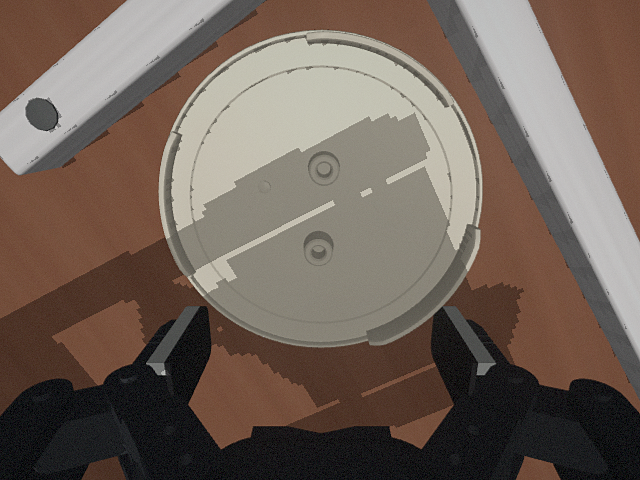

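The lid sits centred in the open fingers at (320,188), with small gaps left to the fence (right) and the stop (left). I'll creep on in small steps.

>>> servo_tool --increments '[[[0,3,0,0,0],[0,3,0,0,0],[0,2,0,0,0],[0,0,0,0,0]]]'

```text
t: 5.3
tcp_pos: [0.5088, 0.0536, 0.1648]
tool_rot: [180.0, -0.0, 62.6]
contact_force: [0.5, -0.3, -0.1]
width: 0.996
gripper_force: 0.0
```

>>> servo_tool --increments '[[[0,1,0,0,0],[0,1,0,0,0],[0,0,0,0,0]]]'

```text
t: 5.6
tcp_pos: [0.5096, 0.055, 0.1647]
tool_rot: [180.0, 0.0, 62.6]
contact_force: [-1.0, -1.8, 0.2]
width: 1.003
gripper_force: 0.6
```

Run:
```python
from h import *
s=manip.read_state();print(s["tcp_pos"],s["contact_force"])
c=manip.calibration("wrist");im=manip.camera("wrist");cv2.imwrite("pics/w3.png",im[:,:,::-1])
```

```text
[0.50958289 0.05501943 0.1646642 ] [-1.00446978 -1.80818358  0.21492124]
```

View pics/w3.png

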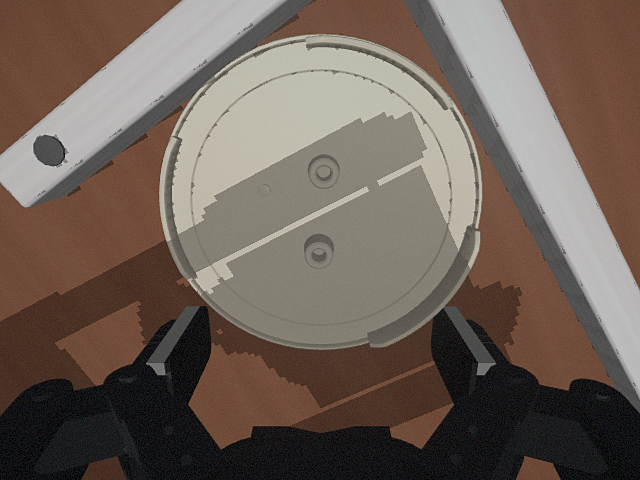

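The lid is now close to both bars, at about (215,90) on the stop and (470,140) on the fence. The force is only starting to rise, so I'll press a little more.

>>> servo_tool --increments '[[[0,1,0,0,0],[0,0,0,0,0]]]'

```text
t: 5.85
tcp_pos: [0.51, 0.0556, 0.1647]
tool_rot: [180.0, 0.1, 62.6]
contact_force: [-1.3, -3.6, 0.4]
width: 0.996
gripper_force: 1.9
```

>>> servo_tool --increments '[[[0,1,0,0,0],[0,0,0,0,0]]]'

```text
t: 6.05
tcp_pos: [0.5104, 0.0561, 0.1647]
tool_rot: [180.0, 0.1, 62.6]
contact_force: [-0.3, -5.7, 0.2]
width: 1.0
gripper_force: 3.2
```

>>> servo_tool --increments '[[[0,-15,0,0,0],[0,-17,0,0,0],[0.5,0,0,-20,0],[0.5,0,0,-20,0],[0.5,15,-30,0,0],[0.5,15,-31,0,0],[0.5,0,0,0,8],[0.5,0,0,0,8],[0.5,0,0,0,8],[0.5,0,0,0,8],[0.5,0,0,0,8],[0.5,0,0,0,8],[0.5,0,0,0,7.2],[0.5,0,0,15,0],[0.5,0,0,12,0],[0.5,0,0,0,0]]]'

```text
t: 7.65
tcp_pos: [0.454, 0.083, 0.1756]
tool_rot: [-179.9, 0.3, 7.4]
contact_force: [0.4, 0.7, -0.1]
width: 0.501
gripper_force: 0.0
```

Run:
```python
from h import *
s=manip.read_state();print(s["tcp_pos"],s["contact_force"])
print(sq(s["tcp_pos"][:2],[.5788,.1577],np.radians(7.35)))
c=manip.calibration("wrist");im=manip.camera("wrist");cv2.imwrite("pics/w4.png",im[:,:,::-1])
```

```text
[0.45404308 0.08302409 0.17556997] [ 0.39508103  0.73740914 -0.11832283]
[[-0.13328511 -0.05810214]]
```

View pics/w4.png

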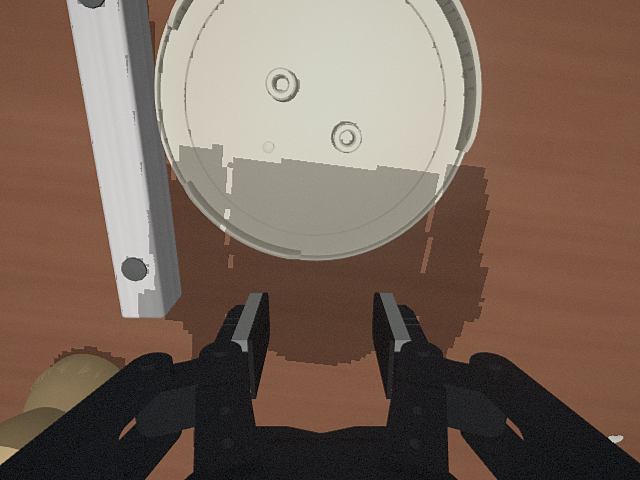

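The lid touches the stop (left, at (158,95)) and the fingers stand behind it with room from the stopper at bottom left. Next I push it toward the fence.

>>> servo_tool --increments '[[[0.5,0,0,4,0],[0.5,5,0,0,0],[0.5,5,0,0,0],[0.5,3,0,0,0],[0.5,0,0,0,0]]]'

```text
t: 8.2
tcp_pos: [0.4691, 0.085, 0.1741]
tool_rot: [180.0, -0.1, 7.4]
contact_force: [0.4, 0.2, 0.6]
width: 0.5
gripper_force: 0.0
```

>>> servo_tool --increments '[[[0.5,1,0,0,0],[0.5,1,0,0,0],[0.5,1,0,0,0],[0.5,0,0,0,0]]]'

```text
t: 8.6
tcp_pos: [0.4713, 0.0853, 0.1737]
tool_rot: [180.0, 0.0, 7.4]
contact_force: [-0.0, -0.1, -0.6]
width: 0.501
gripper_force: 0.1
```

>>> servo_tool --increments '[[[0.5,1,0,1,0],[0.5,1,0,0,0],[0.5,0,0,0,0]]]'

```text
t: 8.9
tcp_pos: [0.4725, 0.0856, 0.1724]
tool_rot: [-180.0, 0.2, 7.4]
contact_force: [-5.5, 0.1, 4.3]
width: 0.498
gripper_force: 2.5
```

>>> servo_tool --increments '[[[0.5,1,0,0,0],[0.5,1,0,0,0],[0.5,0,0,0,0]]]'

```text
t: 9.2
tcp_pos: [0.4735, 0.0859, 0.172]
tool_rot: [-180.0, 0.4, 7.4]
contact_force: [-8.3, 0.3, 5.6]
width: 0.502
gripper_force: 4.3
```

>>> servo_tool --increments '[[[0.5,1,0,0,0],[0.5,1,0,0,0],[0.5,0,0,0,0]]]'

```text
t: 9.5
tcp_pos: [0.4744, 0.0862, 0.1716]
tool_rot: [-179.9, 0.6, 7.4]
contact_force: [-12.5, 0.5, 8.3]
width: 0.497
gripper_force: 8.1
```

>>> servo_tool --increments '[[[0.5,-8,0,0,0],[0.5,-17,0,0,0],[0.5,0,0,-20,0],[0,0,0,-40,0],[0,0,20,-40,0],[0,0,40,-20,0],[0,5,45,-40,0],[0,10,45,-40,0],[0,10,0,0,0],[0,0,0,0,0],[0,0,0,0,0]]]'

```text
t: 10.6
tcp_pos: [0.4915, -0.0467, 0.3571]
tool_rot: [-179.9, 0.1, 7.4]
contact_force: [-0.7, 0.1, 0.2]
width: 0.998
gripper_force: 0.0
```

Run:
```python
from h import *
import pickle
s=manip.read_state();print(s["t"],s["tcp_pos"],s["tool_rot"],s["contact_force"])
c=manip.calibration("wrist");im=manip.camera("wrist");cv2.imwrite("pics/w5.png",im[:,:,::-1]);np.save("w5.npy",im);pickle.dump(c,open("w5.pkl","wb"))
```

```text
10.6 [ 0.4915044  -0.04672543  0.35711276] [-1.79948009e+02  1.22723170e-01  7.40272894e+00] [-0.72958974  0.05202356  0.18578852]
```

View pics/w5.png

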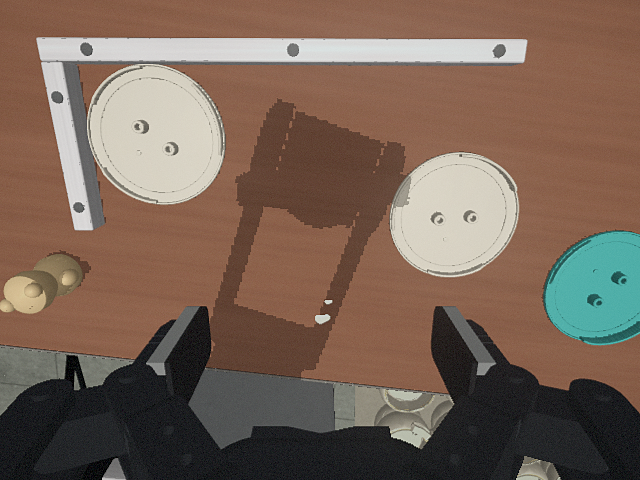

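Lid A sits in the corner, touching both bars, at about (156,134). Lid B is at (454,214), untouched.

Run:
```python
from h import *
import pickle
c=pickle.load(open("w5.pkl","rb"))
S=ray("wrist",[(86,49),(293,50),(499,51),(57,97),(79,207)],.02,c)
d=S[2]-S[0];th=np.arctan2(d[0],-d[1])
x=np.array([np.cos(th),np.sin(th)]);y=np.array([-np.sin(th),np.cos(th)])
O=x*((S[:3]@x).mean()-.008)+y*((S[3:]@y).mean()-.008);print("O",O,np.degrees(th))
P=ray("wrist",[(156,134),(454,214)],.010,c);print(P,sq(P,O,th))
```

```text
O [0.57892133 0.15787049] 7.17511808085341
[[ 0.53447207  0.09289142]
 [ 0.5007826  -0.15958096]] [[-0.05221722 -0.05891841]
 [-0.11717727 -0.30520579]]
```

>>> servo_tool --increments '[[[0,-8,43,0,0],[0,-8,43,0,0],[0,-9,43,0,0],[0,-9,44,0,0],[0,0,0,20,-8.1],[0,0,0,20,-8.1],[0,0,0,20,-8.1],[0,0,0,20,-8.1],[0,0,0,20,-8.1],[0,0,0,20,-8.1],[0,0,0,20,-8.1],[0,0,0,20,-8.1],[0,0,0,10,0],[0,0,0,0,0]]]'

```text
t: 12.05
tcp_pos: [0.4793, -0.2217, 0.186]
tool_rot: [-179.7, -0.1, 72.1]
contact_force: [-0.7, 0.6, 0.4]
width: 0.997
gripper_force: 0.0
```

>>> servo_tool --increments '[[[0,0,0,12,0],[0,0,0,10,0],[0,0,0,0,0],[0,8,0,0,0],[0,8,0,0,0],[0,10,0,0,0],[0,12,0,0,0],[0,12,0,0,0],[0,12,0,0,0],[0,12,0,0,0],[0,12,0,0,0],[0,12,0,0,0],[0,12,0,0,0],[0,12,0,0,0],[0,12,0,0,0],[0,10,0,0,0],[0,8,0,0,0],[0,4,0,0,0],[0,2,0,0,0],[0,0,0,0,0]]]'

```text
t: 14.05
tcp_pos: [0.5287, -0.0727, 0.1665]
tool_rot: [-180.0, 0.0, 72.2]
contact_force: [0.5, 0.1, -0.2]
width: 1.002
gripper_force: 0.0
```

Run:
```python
from h import *
s=manip.read_state();print(s["tcp_pos"],sq(s["tcp_pos"][:2],[.5789,.1578],np.radians(7.3)))
c=manip.calibration("wrist");im=manip.camera("wrist");cv2.imwrite("pics/w6.png",im[:,:,::-1])
```

```text
[ 0.52865791 -0.07270741  0.16650532] [[-0.07912418 -0.22225503]]
```

View pics/w6.png

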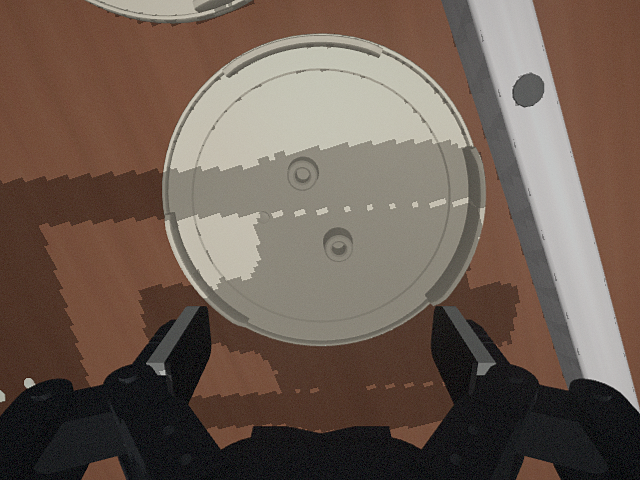

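Lid B is centred in the fingers at (323,190), nearing the fence on the right, with lid A ahead at the top left. I'll creep on.

>>> servo_tool --increments '[[[0,3,0,0,0],[0,3,0,0,0],[0,2,0,0,0],[0,0,0,0,0]]]'

```text
t: 14.5
tcp_pos: [0.5311, -0.065, 0.1665]
tool_rot: [-180.0, -0.0, 72.2]
contact_force: [-0.3, 0.7, -0.4]
width: 0.997
gripper_force: 0.0
```

>>> servo_tool --increments '[[[0,1,0,0,0],[0,1,0,0,0],[0,0,0,0,0]]]'

```text
t: 14.8
tcp_pos: [0.5317, -0.0632, 0.1666]
tool_rot: [180.0, 0.0, 72.2]
contact_force: [0.6, 0.3, -0.3]
width: 1.0
gripper_force: 0.0
```

>>> servo_tool --increments '[[[0,1,0,0,0],[0,1,0,0,0],[0,0,0,0,0]]]'

```text
t: 15.1
tcp_pos: [0.5324, -0.0613, 0.1666]
tool_rot: [180.0, 0.0, 72.2]
contact_force: [0.3, -0.5, 0.5]
width: 1.0
gripper_force: 0.0
```

>>> servo_tool --increments '[[[0,1,0,0,0],[0,1,0,0,0],[0,0,0,0,0]]]'

```text
t: 15.4
tcp_pos: [0.533, -0.0593, 0.1666]
tool_rot: [180.0, 0.0, 72.2]
contact_force: [-0.6, -0.2, -0.3]
width: 0.999
gripper_force: 0.0
```

>>> servo_tool --increments '[[[0,1,0,0,0],[0,1,0,0,0],[0,0,0,0,0]]]'

```text
t: 15.7
tcp_pos: [0.5333, -0.0577, 0.1665]
tool_rot: [-180.0, 0.0, 72.2]
contact_force: [-1.2, -1.5, 0.7]
width: 1.0
gripper_force: 1.1
```

>>> servo_tool --increments '[[[0,1,0,0,0],[0,0,0,0,0]]]'

```text
t: 15.9
tcp_pos: [0.5335, -0.0569, 0.1664]
tool_rot: [-179.9, 0.1, 72.2]
contact_force: [-3.2, -2.5, 0.8]
width: 1.0
gripper_force: 2.1
```

>>> servo_tool --increments '[[[0,-15,0,0,0],[0,-17,0,0,0],[0.5,0,0,-20,0],[0.5,0,0,-20,0],[0.5,4,29,0,0],[0.5,0,0,0,-8.5],[0.5,0,0,0,-8.5],[0.5,0,0,0,-8],[0.5,0,0,16,0],[0.5,0,0,15,0],[0.5,0,0,0,0],[0.5,0,0,0,0]]]'

```text
t: 17.1
tcp_pos: [0.5526, -0.0923, 0.1749]
tool_rot: [-179.9, -0.0, 97.1]
contact_force: [-0.1, 0.7, 0.5]
width: 0.502
gripper_force: 0.0
```

>>> servo_tool --increments '[[[0.5,5,0,0,0],[0.5,4,0,0,0],[0.5,3,0,0,0],[0.5,0,0,0,0],[0.5,0,0,0,0]]]'

```text
t: 17.6
tcp_pos: [0.5515, -0.08, 0.1758]
tool_rot: [180.0, 0.0, 97.2]
contact_force: [-0.0, 0.4, -1.3]
width: 0.501
gripper_force: 0.0
```

>>> servo_tool --increments '[[[0.5,1,0,0,0],[0.5,1,0,0,0],[0.5,0,0,0,0]]]'

```text
t: 17.9
tcp_pos: [0.5511, -0.0782, 0.1756]
tool_rot: [-180.0, 0.0, 97.2]
contact_force: [0.1, 0.2, 0.1]
width: 0.498
gripper_force: 0.0
```

>>> servo_tool --increments '[[[0.5,1,0,0,0],[0.5,1,0,0,0],[0.5,0,0,0,0]]]'

```text
t: 18.2
tcp_pos: [0.551, -0.0764, 0.1757]
tool_rot: [180.0, 0.0, 97.2]
contact_force: [0.6, -1.3, -0.8]
width: 0.498
gripper_force: 0.5
```

>>> servo_tool --increments '[[[0.5,-3,0,0,0],[0.5,0,0,3,0],[0.5,3,0,0,0],[0.5,1,0,0,0],[0.5,0,0,0,0],[0.5,0,0,0,0]]]'

```text
t: 18.8
tcp_pos: [0.5508, -0.0754, 0.1727]
tool_rot: [180.0, 0.0, 97.2]
contact_force: [0.1, -2.6, -1.1]
width: 0.498
gripper_force: 1.0
```

>>> servo_tool --increments '[[[0.5,1,0,0,0],[0.5,1,0,0,0],[0.5,0,0,0,0]]]'

```text
t: 19.1
tcp_pos: [0.5509, -0.0745, 0.1731]
tool_rot: [179.9, 0.2, 97.2]
contact_force: [0.3, -6.4, -0.5]
width: 0.502
gripper_force: 3.0
```

>>> servo_tool --increments '[[[0.5,1,0,0,0],[0.5,0,0,0,0],[0.5,0,0,0,0]]]'

```text
t: 19.4
tcp_pos: [0.5509, -0.0741, 0.1734]
tool_rot: [179.9, 0.3, 97.2]
contact_force: [1.3, -8.3, 0.8]
width: 0.498
gripper_force: 3.8
```

>>> servo_tool --increments '[[[0.5,-8,0,0,0],[0.5,-20,0,0,0],[0.5,0,0,-20,0],[0.5,0,0,-20,0],[0.5,29,-25,0,0],[0.5,29,-25,0,0],[0.5,29,-25,0,8.2],[0.5,0,0,0,8.2],[0.5,0,0,0,8.2],[0.5,0,0,0,8.2],[0.5,0,0,0,8.2],[0.5,0,0,0,8.2],[0.5,0,0,0,8.2],[0.5,0,0,0,8.2],[0.5,0,0,0,8.2],[0.5,0,0,0,8.2],[0.5,0,0,0,8],[0.5,0,0,20,0],[0.5,0,0,20,0],[0.5,0,0,0,0]]]'

```text
t: 21.4
tcp_pos: [0.4688, -0.0228, 0.1723]
tool_rot: [-179.9, -0.0, 7.2]
contact_force: [-0.2, -0.2, -0.3]
width: 0.498
gripper_force: 0.0
```

>>> servo_tool --increments '[[[0.5,5,0,0,0],[0.5,5,0,0,0],[0.5,2,0,0,0],[0.5,0,0,0,0]]]'

```text
t: 21.8
tcp_pos: [0.4809, -0.0215, 0.1727]
tool_rot: [-180.0, -0.0, 7.2]
contact_force: [-0.1, -0.1, -0.0]
width: 0.499
gripper_force: 0.0
```

>>> servo_tool --increments '[[[0.5,1,0,0,0],[0.5,1,0,0,0],[0.5,0,0,0,0]]]'

```text
t: 22.1
tcp_pos: [0.4825, -0.0214, 0.1726]
tool_rot: [180.0, 0.0, 7.2]
contact_force: [-0.1, -0.1, 0.2]
width: 0.497
gripper_force: 0.0
```

>>> servo_tool --increments '[[[0.5,1,0,0,0],[0.5,1,0,0,0],[0.5,0,0,0,0]]]'

```text
t: 22.4
tcp_pos: [0.4846, -0.0212, 0.1726]
tool_rot: [180.0, -0.0, 7.2]
contact_force: [-0.6, -0.3, -0.1]
width: 0.502
gripper_force: 0.1
```

>>> servo_tool --increments '[[[0.5,1,0,0,0],[0.5,1,0,0,0],[0.5,0,0,0,0]]]'

```text
t: 22.7
tcp_pos: [0.486, -0.021, 0.1724]
tool_rot: [180.0, 0.1, 7.2]
contact_force: [-4.5, -0.5, 2.2]
width: 0.506
gripper_force: 1.9
```

>>> servo_tool --increments '[[[0.5,1,0,0,0],[0.5,0,0,0,0]]]'

```text
t: 22.9
tcp_pos: [0.4865, -0.0209, 0.1723]
tool_rot: [180.0, 0.2, 7.2]
contact_force: [-6.4, -1.6, 4.4]
width: 0.501
gripper_force: 3.2
```

>>> servo_tool --increments '[[[0.5,1,0,0,0],[0.5,0,0,0,0]]]'

```text
t: 23.1
tcp_pos: [0.487, -0.0209, 0.1721]
tool_rot: [180.0, 0.4, 7.2]
contact_force: [-7.8, -2.4, 4.7]
width: 0.501
gripper_force: 4.4
```

Seated. I'll back off, rise and look from close above both lids.

>>> servo_tool --increments '[[[0.5,-6,0,0,0],[0.5,-20,0,0,0],[0.5,0,0,-20,0],[0.5,0,0,-30,0],[0.5,15,-15,-20,0],[0.5,15,-15,-10,0],[0.5,0,-20,0,0],[0.5,0,0,0,0],[0.5,0,0,0,0]]]'

```text
t: 24.0
tcp_pos: [0.4862, 0.0296, 0.2525]
tool_rot: [180.0, -0.0, 7.2]
contact_force: [-1.2, 0.5, -0.1]
width: 0.498
gripper_force: 0.0
```

Run:
```python
from h import *
import pickle
s=manip.read_state();print(s["t"],s["tcp_pos"],s["tool_rot"],s["contact_force"])
c=manip.calibration("wrist");im=manip.camera("wrist");cv2.imwrite("pics/w7.png",im[:,:,::-1]);np.save("w7.npy",im);pickle.dump(c,open("w7.pkl","wb"))
```

```text
24.0 [0.48618205 0.02964164 0.25245001] [ 1.79977284e+02 -4.47937788e-02  7.23676042e+00] [-1.19642781  0.54031717 -0.06893683]
```

View pics/w7.png

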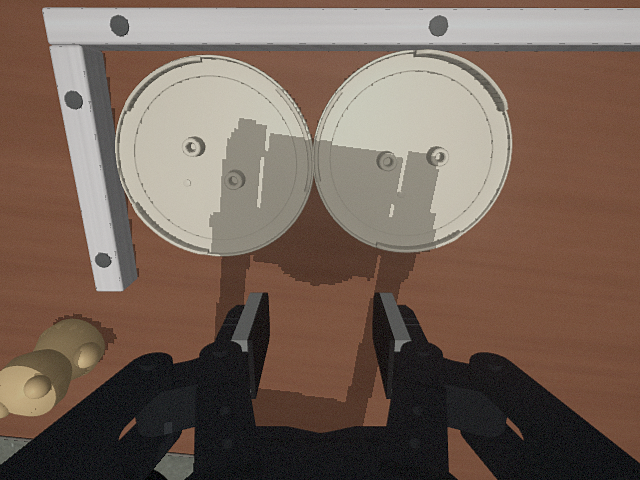

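B is on the fence (top edge at row 50) and touches A at (314,150). A is about 3 mm off the fence (top edge at row 56), so I'll nudge A to the fence again.

>>> servo_tool --increments '[[[0.5,-13,-29,0,0],[0.5,-14,-29,0,0],[0.5,0,0,30,0],[0.5,0,0,30,0],[0.5,0,0,20,0],[0.5,0,0,0,0],[0.5,5,0,0,0],[0.5,5,0,0,0],[0.5,4,0,0,0],[0.5,0,0,0,0],[0.5,0,0,0,0]]]'

```text
t: 25.15
tcp_pos: [0.4661, 0.0853, 0.1724]
tool_rot: [180.0, 0.0, 7.2]
contact_force: [0.1, 0.3, -0.5]
width: 0.498
gripper_force: 0.0
```

>>> servo_tool --increments '[[[0.5,1,0,0,0],[0.5,1,0,0,0],[0.5,0,0,0,0]]]'

```text
t: 25.45
tcp_pos: [0.4681, 0.0857, 0.1726]
tool_rot: [180.0, -0.0, 7.2]
contact_force: [0.6, 0.1, -0.8]
width: 0.502
gripper_force: 0.0
```

>>> servo_tool --increments '[[[0.5,1,0,0,0],[0.5,1,0,0,0],[0.5,0,0,0,0]]]'

```text
t: 25.75
tcp_pos: [0.47, 0.086, 0.1726]
tool_rot: [-180.0, 0.0, 7.2]
contact_force: [-0.3, 0.7, -0.7]
width: 0.501
gripper_force: 0.1
```

>>> servo_tool --increments '[[[0.5,1,0,0,0],[0.5,1,0,0,0],[0.5,0,0,0,0]]]'

```text
t: 26.05
tcp_pos: [0.4718, 0.0862, 0.1724]
tool_rot: [-180.0, 0.1, 7.2]
contact_force: [-1.6, 0.2, 1.4]
width: 0.5
gripper_force: 0.8
```

>>> servo_tool --increments '[[[0.5,1,0,0,0],[0.5,1,0,0,0],[0.5,0,0,0,0]]]'

```text
t: 26.35
tcp_pos: [0.4729, 0.0864, 0.1721]
tool_rot: [-180.0, 0.3, 7.2]
contact_force: [-6.2, 0.1, 3.7]
width: 0.503
gripper_force: 3.0
```

>>> servo_tool --increments '[[[0.5,1,0,0,0],[0.5,1,0,0,0],[0.5,0,0,0,0]]]'

```text
t: 26.65
tcp_pos: [0.4738, 0.0867, 0.1717]
tool_rot: [-180.0, 0.5, 7.2]
contact_force: [-9.7, -0.3, 5.9]
width: 0.502
gripper_force: 5.1
```

>>> servo_tool --increments '[[[0.5,-8,0,0,0],[0.5,-20,0,0,0],[0.5,0,0,-20,0],[0.5,0,0,-30,0],[0.5,15,29,-20,0],[0.5,15,29,-10,0],[0.5,2,0,0,0],[0.5,0,0,0,0],[0.5,0,0,0,0]]]'

```text
t: 27.55
tcp_pos: [0.4866, 0.03, 0.2518]
tool_rot: [-180.0, 0.1, 7.2]
contact_force: [-0.9, -0.4, 0.1]
width: 0.499
gripper_force: 0.0
```

Run:
```python
from h import *
import pickle
s=manip.read_state();print(s["t"],s["tcp_pos"])
c=manip.calibration("wrist");im=manip.camera("wrist");np.save("w8.npy",im);pickle.dump(c,open("w8.pkl","wb"))
for k in("w7","w8"):
    c=pickle.load(open(k+".pkl","rb"));im=np.load(k+".npy")
    lab=cv2.cvtColor(im,cv2.COLOR_RGB2LAB).astype(int)
    # cream: yellowish (b>=133ish) yet not red wood
    print(k,[tuple(lab[r,q]-[0,128,128]) for r,q in((25,200),(100,160),(230,230),(300,500))])
    m=((lab[:,:,1]-128<8)&(lab[:,:,2]-128>5)).astype(np.uint8)
    m[290:]=0;m=cv2.morphologyEx(m,cv2.MORPH_OPEN,np.ones((5,5)))
    ys,xs=np.nonzero(m); mid=314
    pts=[]
    for lo,hi in((100,mid),(mid,540)):
        q=m.copy();q[:,:lo]=0;q[:,hi:]=0
        cs,_=cv2.findContours(q,cv2.RETR_EXTERNAL,cv2.CHAIN_APPROX_NONE);g=max(cs,key=cv2.contourArea)
        p=ray("wrist",cv2.convexHull(g)[:,0,:],.010,c).astype(np.float32)
        (x,y),r=cv2.minEnclosingCircle(p); pts.append((x,y)); print(cv2.boundingRect(g),x,y,r,sq((x,y),[.5789,.1578],np.radians(7.3)))
    print("dist",np.hypot(*np.subtract(*pts)))
```

```text
27.55 [0.48664917 0.02995385 0.25181244]
w7 [(np.int64(199), np.int64(0), np.int64(2)), (np.int64(196), np.int64(0), np.int64(8)), (np.int64(145), np.int64(0), np.int64(7)), (np.int64(101), np.int64(13), np.int64(18))]
(115, 56, 199, 201) 0.5286355018615723 0.09386641532182693 0.05533057451248169 [[-0.05798077 -0.05702853]]
(314, 51, 198, 200) 0.5453203320503235 -0.012638471089303493 0.05505108833312988 [[-0.05496418 -0.16479018]]
dist 0.10780387000416664
w8 [(np.int64(200), np.int64(0), np.int64(1)), (np.int64(197), np.int64(0), np.int64(8)), (np.int64(146), np.int64(-1), np.int64(8)), (np.int64(96), np.int64(13), np.int64(18))]
(115, 50, 199, 203) 0.5314911603927612 0.09371724724769592 0.05527615174651146 [[-0.05516721 -0.05753934]]
(314, 51, 201, 198) 0.5451504588127136 -0.01265492383390665 0.05505148693919182 [[-0.05513477 -0.16478492]]
dist 0.10724558365703941
```

Run:
```python
from h import *
for k in("w7","w8"):
    im=np.load(k+".npy"); L=cv2.cvtColor(im,cv2.COLOR_RGB2LAB).astype(int)
    for r in(140,150,156): print(k,r,"gap a*",L[r,304:326,1]-128,"| stop L",L[r,108:124,0],"| right a*",L[r,504:522,1]-128)
    g=cv2.cvtColor(im,cv2.COLOR_RGB2GRAY)
    print("screws",[np.round(np.array(cv2.moments((g[v-12:v+13,u-12:u+13]<120).astype(np.uint8),True)["m10"])/ (g[v-12:v+13,u-12:u+13]<120).sum()+u-12,2) for u,v in((120,26),(438,26))])
```

```text
w7 140 gap a* [-2 -1  0  1 -1  0 -1 -1  6  8 -2  0 -1 -1 -1 -1 -1  0 -1 -1 -1 -1] | stop L [ 99  98  90  91  94  85  78 199 204 124  93 106 204 203 196 198] | right a* [-1 -1  0 -1 -1  0 -1 -1  7 15 13 13 12 13 13 14 12 12]
w7 150 gap a* [-1  0 -1  0 -1  0 -1  0  0  0  0 -1 -1 -1  0  1  0  1  0 -2  0 -1] | stop L [ 93  94  96  95  88  88  74 206 188 141 112 182 201 200 197 200] | right a* [ 1 -1 -1 -2  1  0 -2  0  9 14 11 12 11 12 11 13 13 14]
w7 156 gap a* [-1  0 -1 -2  0 -1 -1  0 -1 -1  0 -1  0 -1  0  0 -2 -2 -1  1 -1  1] | stop L [ 95  95  94  99  93  88  85 115 208 159 125 161 202 202 197 198] | right a* [-1 -1 -1  0  0  0 -1  4 14 13 13 12 11 12 13 14 13 13]
screws [np.float64(119.16), np.float64(438.13)]
w8 140 gap a* [-1  0 -1  1  0 -1  0  0 -1 -1  4  2  0 -1  0  0 -1  0  0  0  0 -2] | stop L [ 92  96  92  94  89  87  79 179 199 127  99 108 204 202 198 198] | right a* [-1 -1  0 -1  0 -1 -1 -1  0 -2  2 13 12 11 13 11 12 12]
w8 150 gap a* [-1  0  0 -1 -1 -2  0 -1 -1  0  0 -2 -1 -1  0 -1  0  0  1 -1 -1 -1] | stop L [ 90  92  99  91  93  91  84 115 208 136 103 104 147 199 199 196] | right a* [ 0 -1 -1 -1 -1 -1 -1  0 -1 -1  4 12 14 12 11 13 13 11]
w8 156 gap a* [-1  0  0  0  0  0 -1  0  1  0 -1 -1 -1  0 -1  1  0  0 -1 -1 -2  0] | stop L [ 93  94  85  97  95  92  86  82 205 194 124  97 109 203 203 198] | right a* [-1 -1 -1  0 -1  0  1  0 -1  2 10 12 14 12 14 13 14 13]
screws [np.float64(119.07), np.float64(439.48)]
```

Both lids are now on the fence and touching each other. I'll give one light push along the fence, set slightly toward it, to close any sub-millimetre gap at the stop.

>>> servo_tool --increments '[[[0.5,18,42,0,0],[0.5,18,42,0,0],[0.5,18,44,0,0],[0.5,0,0,0,-8.2],[0.5,0,0,0,-8.2],[0.5,0,0,0,-8.2],[0.5,0,0,0,-8.2],[0.5,0,0,0,-8.2],[0.5,0,0,0,-8.2],[0.5,0,0,0,-8.2],[0.5,0,0,0,-8.2],[0.5,0,0,0,-8.2],[0.5,0,0,0,-8.2],[0.5,0,0,0,-8],[0.5,0,0,30,0],[0.5,0,0,30,0],[0.5,0,0,19,0],[0.5,0,0,0,0],[0.5,0,0,0,0]]]'

```text
t: 29.5
tcp_pos: [0.5563, -0.0897, 0.1729]
tool_rot: [-179.9, -0.0, 97.2]
contact_force: [0.7, 0.7, -0.3]
width: 0.5
gripper_force: 0.0
```

>>> servo_tool --increments '[[[0.5,5,0,0,0],[0.5,4,0,0,0],[0.5,3,0,0,0],[0.5,0,0,0,0],[0.5,0,0,0,0]]]'

```text
t: 30.0
tcp_pos: [0.5552, -0.0786, 0.1736]
tool_rot: [180.0, 0.0, 97.2]
contact_force: [0.2, -0.0, -0.1]
width: 0.496
gripper_force: 0.0
```

>>> servo_tool --increments '[[[0.5,1,0,0,0],[0.5,1,0,0,0],[0.5,0,0,0,0]]]'

```text
t: 30.3
tcp_pos: [0.555, -0.0768, 0.1736]
tool_rot: [-180.0, 0.0, 97.2]
contact_force: [-0.8, -0.2, 0.3]
width: 0.498
gripper_force: 0.0
```

>>> servo_tool --increments '[[[0.5,1,0,0,0],[0.5,1,0,0,0],[0.5,0,0,0,0]]]'

```text
t: 30.6
tcp_pos: [0.5547, -0.075, 0.1736]
tool_rot: [-180.0, 0.1, 97.2]
contact_force: [-1.0, -1.0, -0.1]
width: 0.502
gripper_force: 0.7
```

>>> servo_tool --increments '[[[0.5,1,0,0,0],[0.5,0,0,0,0]]]'

```text
t: 30.8
tcp_pos: [0.5547, -0.0745, 0.1738]
tool_rot: [180.0, 0.1, 97.2]
contact_force: [0.3, -4.6, -1.0]
width: 0.497
gripper_force: 2.1
```

>>> servo_tool --increments '[[[0.5,1,0,0,0],[0.5,0,0,0,0]]]'

```text
t: 31.0
tcp_pos: [0.5546, -0.074, 0.1739]
tool_rot: [180.0, 0.2, 97.2]
contact_force: [0.0, -6.8, -0.7]
width: 0.495
gripper_force: 3.1
```

>>> servo_tool --increments '[[[0.5,-8,0,0,0],[0.5,-20,0,0,0],[0.5,0,0,-30,0],[0.5,0,0,-30,0],[0.5,0,0,-19,8.2],[0.5,0,0,0,8.2],[0.5,0,0,0,8.2],[0.5,0,0,0,8.2],[0.5,0,0,0,8.2],[0.5,0,0,0,8.2],[0.5,0,0,0,8.2],[0.5,0,0,0,8.2],[0.5,0,0,0,8.2],[0.5,0,0,0,8.2],[0.5,0,0,0,8],[0.5,-18,-46,0,0],[0.5,-18,-46,0,0],[0.5,-18,-47,0,0],[0.5,0,0,0,0],[0.5,0,0,0,0]]]'

```text
t: 33.0
tcp_pos: [0.4868, 0.0314, 0.2527]
tool_rot: [-180.0, -0.0, 7.3]
contact_force: [0.2, -1.0, 0.1]
width: 0.501
gripper_force: 0.0
```

Run:
```python
from h import *
import pickle
s=manip.read_state();print(s["t"],s["tcp_pos"])
c=manip.calibration("wrist");im=manip.camera("wrist");np.save("w9.npy",im);pickle.dump(c,open("w9.pkl","wb"))
from scipy.optimize import least_squares
for k in("w7","w8","w9"):
    c=pickle.load(open(k+".pkl","rb"));im=np.load(k+".npy");lab=cv2.cvtColor(im,cv2.COLOR_RGB2LAB).astype(int)
    m=((lab[:,:,1]-128<6)&(lab[:,:,2]-128>4)).astype(np.uint8);m[290:]=0;m=cv2.morphologyEx(m,cv2.MORPH_OPEN,np.ones((5,5)))
    C=[]
    for u,v in((214,156),(413,151)):
        q=m.copy(); z=np.zeros_like(m);cv2.circle(z,(u,v),112,1,-1);q*=z;q[:,(314 if u<314 else 0):(640 if u<314 else 314)]=0
        cs,_=cv2.findContours(q,cv2.RETR_EXTERNAL,cv2.CHAIN_APPROX_NONE);g=cv2.convexHull(max(cs,key=cv2.contourArea))[:,0,:]
        g=g[abs(g[:,0]-314)>8]; p=ray("wrist",g,.010,c)
        f=least_squares(lambda t:np.hypot(*(p-t[:2]).T)-t[2],[*p.mean(0),.055],loss="soft_l1",f_scale=.0005).x
        C.append(f[:2]); print(k,cv2.boundingRect(g),f[2].round(4),sq(f[:2],[.5789,.1578],np.radians(7.3)).round(4))
    print("dist",np.hypot(*(C[0]-C[1])).round(4))
```

```text
33.0 [0.48681836 0.03135955 0.25270229]
w7 (115, 55, 191, 201) 0.0546 [[-0.0573 -0.0568]]
w7 (323, 49, 189, 204) 0.0547 [[-0.0546 -0.1647]]
dist 0.108
w8 (115, 50, 189, 203) 0.0546 [[-0.0547 -0.0572]]
w8 (325, 49, 190, 204) 0.0547 [[-0.0547 -0.1653]]
dist 0.108
w9 (118, 51, 187, 202) 0.0546 [[-0.0547 -0.0567]]
w9 (328, 51, 188, 203) 0.0548 [[-0.0546 -0.1649]]
dist 0.1081
```

```bash
python3 -c "
from workcell import manip
print(manip.close_job())"
```

```text
the job is handed in; nothing more can be done
None
```

The job is handed in at about 33 s: the last measurement put both lids against the long fence, lid_a up against the short stop and lid_b touching lid_a, moved by pushing only and with the gripper clear of everything.

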